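# Clear the chopping board into the flap caddy

### The job

Clear the chopping board: get the bread heel, the vegetable stump and the little hinged carton through the swing flap at the end of the board and down into the scrap caddy behind it. The carton stands open and is too tall for the mouth that way, so fold its lid fully shut while it is still out on the board before you put it through. Leave the flap hanging closed and do not disturb the bowl, scale, bottle and tub on the counter.

Things in the scene. Friction and masses are not known exactly. Their poses are not given: they have to be found in the camera images.
- station: Fixed chopping station: wooden board on feet, green scrap caddy with a clear-roofed hood docked at its far end. Origin on the counter (z=0) under the middle of the hood's front lip; +x from the board into the caddy, +y left, z up. Board top 100 mm up, x -270 to 35 mm, y -185 to 185 mm; its last 35 mm (x 0 to 35) lie under the hood as a ledge, then it drops off into the caddy.
- mouth (a point): Middle of the mouth, on the board's top under the hood's front lip (station x=0); axes as the station. Mouth 360 mm wide, 110 mm high. Flat clear roof 5 mm thick over station x 0 to 210 mm, its top 215 mm above the counter. A tool pointing straight down cannot reach in over the ledge because of the roof; one leaned about 45 degrees, fingers leading towards +x, can.
- caddy_in (a point): Centre of the caddy's inner floor, 5 mm above the counter, 95 mm below the board's top, at station x=120 mm; axes as the station. The inside is 165 mm in x (station x 40 to 205 mm), 360 mm in y.
- flap (a joint): Swing flap, clear 352 x 100 x 3 mm panel hung under the roof's front lip (hinge at station x=4 mm, 207 mm above the counter), lower edge 5 mm over the board. 0 = hanging closed, grows as it swings inwards (to 1.4 rad); it cannot swing outwards. 60 g, falls closed by itself.
- bread: Brown heel of hard bread, 55 (x) x 80 (y) x 42 (z) mm, domed top, lying flat on the board, about 60 g. Origin: centre of its underside.
- bread_mid (a point): Middle of the bread heel, 20 mm above its underside.
- stump: Pale green vegetable stump, a round tapered block, 66 mm across near its foot, 50 mm across at its top, 50 mm tall, standing on the board, about 90 g. Origin: centre of its underside.
- stump_mid (a point): Middle of the stump, 25 mm above its underside.
- carton: Empty cardboard carton, an open-topped box 70 (x) x 80 (y) x 50 (z) mm with 3 mm walls, standing on the board, about 95 g with its lid. Origin: centre of its underside. Its lid is hinged along the top edge on its own +x side, which faces roughly towards the hood.
- carton_mid (a point): Middle of the carton, 25 mm above its underside.
- carton_lid (a joint): Carton lid, 70 x 80 x 3 mm panel; hinge line at carton x=+35 mm, z=50 mm, along carton y. 0 = shut flat on the box (outer face 54 mm above the carton's underside), 1.57 = straight up, stop at 1.8 leaning away towards the hood. Stiff hinge (12 N mm), stays where left; under 1 N at its edge turns it.
- lid_edge (a point): Middle of the lid's free edge, 70 mm from the hinge.
- bowl: Green mixing bowl, 210 mm across, 110 mm tall, on the kitchen scale. Bystander. Origin: centre of its underside.
- scale: Flat silver kitchen scale 200 x 200 x 18 mm to the right of the station. Bystander. Origin: centre of its underside.
- bottle: Amber glass bottle, 52 mm across, 160 mm tall, to the left of the station. Bystander. Origin: centre of its underside.
- tub: Round tub with a white lid, 84 mm across, 75 mm tall, to the left of the station. Bystander. Origin: centre of its underside.

How it is judged:
By the outcome, as a careful person would: the job done as asked, in the order asked, and still so for the second after the job is handed in, with the robot touching nothing.
It also fails if it takes over 67 s, if anything falls off the work surface, if the arm or the gripper's body presses on something with over 40 N, if the wrist force passes 120 N, or if a joint passes its speed limit or range.

### The arm

A 6-joint arm with a two-finger parallel gripper is mounted at the origin on the work surface. World frame = base frame: x ahead of the robot, y to its left, z up, the work surface at z = 0. Lengths are in m, angles in rad, forces in N, time in s.
With the tool pointing down it reaches from about 0.425 to 1.125 m from the base axis. Payload 14.9 kg.
Tool frame: the origin (TCP) lies between the finger pads; the fingertips stand 19 mm ahead of it and the grasp point (between the pads) is the TCP; z points along the fingers, y is the direction in which the jaws open and shut (so a half turn about z gives the same grasp; the last joint's range is limited). The gripper opens to 91 mm and grips with 3 to 60 N. Pads are 32 mm wide; open, the fingers measure 118 mm over their backs; the gripper's body (76 mm by 178 mm) begins 60 mm behind the grasp point.
Start: joints at [1.24, 0.379, 1.734, -0, 1.028, -0.033], TCP at [0.205, 0.669, 0.233] pointing down, gripper open.
Joint ranges: [-2.77, 2.77], [-0.74, 2.19], [0, 2.66], [-1.06, 4.2], [0.31, 2.87], [-3.08, 3.08]. Speed limits (rad/s): [1.89, 1.89, 2.39, 3.14, 3.14, 3.14].

### API

Orientations are given as a rotation vector (axis times angle).
In Python, from bench import env gives the robot as it stands. Calls block until the motion is done:
- env.reach(position, orientation): joint-space move of the TCP to a pose.
- env.servo_line(position, rot=None, speed=0.15): straight line of the TCP; rot=None keeps the orientation; speed is the mean speed in m/s.
- env.movej(angles): joint-space move.
- env.command_gripper(opening, effort=None): opening from 0.0 (shut) to 1.0 (fully open); effort is the grip in N (None keeps the last); returns when the fingers have stopped.
- env.pause(seconds).
- env.inverse_kinematics(position, orientation): joint angles nearest the present ones, or None.
- env.get_obs(): the state.
- env.get_image(name): name is "scene" or "top" or "wrist"; returns the picture (480x640x3 uint8, red, green, blue); there is no depth.
- env.calibration(name): a dict with "fx", "fy", "cx", "cy" (pixels), "D" ([k1, k2, p1, p2, k3] as OpenCV has them; the pictures are not rectified), "R" (3x3) and "t" (3): a world point X has camera coordinates R X + t; the wrist camera has in their place "mount" (4x4, takes a point from camera to tool coordinates, whose origin is the TCP and whose axes are the flange's). Camera axes: x right, y down, z forward; pixel columns grow to the right and rows downward; lengths in m; the calibration is good to about 2 mm. A picture is of the moment at which its call begins: read the wrist's pose just before it. calibration takes no time and is no camera call.
A pose or a line that the arm cannot do raises env.IKError and nothing moves.
- env.hand_in(): hands the job in, once; it reports no verdict.
The state is a dict: "time_s": time; "joints": joint angles; "qvel": joint speeds; "joint_efforts": joint torques, N m; "ee_pos": TCP position; "tool_rot": TCP orientation; "wrist_force": force on the tool from outside, world axes, zero at the start; "moment": the same for the moment, N m; "gripper_width": opening from 0.0 (shut) to 1.0 (fully open).
Only numpy, scipy, OpenCV 4.12 (cv2) and the standard library are available. Lean on these libraries where they do the work, as an engineer would, in place of code of your own. Each camera call takes 0.05 s, during which the arm holds its last target.

## Working session

There is one attempt and no reset: what is moved stays moved. The work goes in short steps, each a Python script; the robot and the scene stay as the last script left them, time stands still between calls to the robot, and variables do not carry over. Pictures are saved under pics/ and viewed, and the job is handed in when it is done.

```bash
ls; mkdir -p pics; python3 - <<'E'
from bench import env
import cv2,numpy as np
for n in("scene","top","wrist"):
    im=env.get_image(n); cv2.imwrite(f"pics/{n}0.png",im[:,:,::-1])
    c=env.calibration(n); print(n,{k:np.round(np.array(v),4).tolist() for k,v in c.items()})
o=env.get_obs(); print(o)
E
```

```text
pics
scene {'fx': 517.7591, 'fy': 517.7591, 'cx': 330.8472, 'cy': 245.6083, 'D': [-0.0889, 0.0, 0.0, 0.0, 0.0], 'R': [[0.9156, 0.402, -0.009], [0.274, -0.6402, -0.7177], [-0.2943, 0.6546, -0.6963]], 't': [-0.5412, -0.0867, 1.6089]}
top {'fx': 441.3745, 'fy': 441.3745, 'cx': 321.4154, 'cy': 241.5468, 'D': [0.0082, 0.0, 0.0, 0.0, 0.0], 'R': [[-0.014, -0.9999, 0.0017], [-0.9861, 0.0136, -0.1657], [0.1657, -0.004, -0.9862]], 't': [-0.0474, 0.6127, 1.274]}
wrist {'fx': 429.292, 'fy': 429.292, 'cx': 318.5698, 'cy': 235.3222, 'D': [-0.0015, 0.0, 0.0, 0.0, 0.0], 'mount': [[0.0002, -0.9678, -0.2517, 0.071], [1.0, 0.0002, -0.0001, -0.0011], [0.0002, -0.2517, 0.9678, -0.1516], [0.0, 0.0, 0.0, 1.0]]}
{'time_s': 0.15, 'joints': array([ 1.23972275e+00,  3.79292274e-01,  1.73462636e+00, -3.00935861e-05,
        1.02848294e+00, -3.32861138e-02]), 'qvel': array([ 0.00116271, -0.00218696, -0.00153799,  0.00101586, -0.0010999 ,
       -0.00143611]), 'joint_efforts': array([ 3.63054933e-03, -7.64109993e+01, -4.34655833e+01,  6.51898608e-02,
        4.09839407e-02, -5.69303018e-05]), 'ee_pos': array([0.20529822, 0.6689345 , 0.23244605]), 'tool_rot': array([-4.65994879e-01, -3.10671692e+00,  1.25690116e-03]), 'wrist_force': array([-0.72705847,  0.03670195, -0.36352205]), 'moment': array([-0.02585525,  0.04895404, -0.0106236 ]), 'gripper_width': 0.9999780507821627}
```

View pics/top0.png

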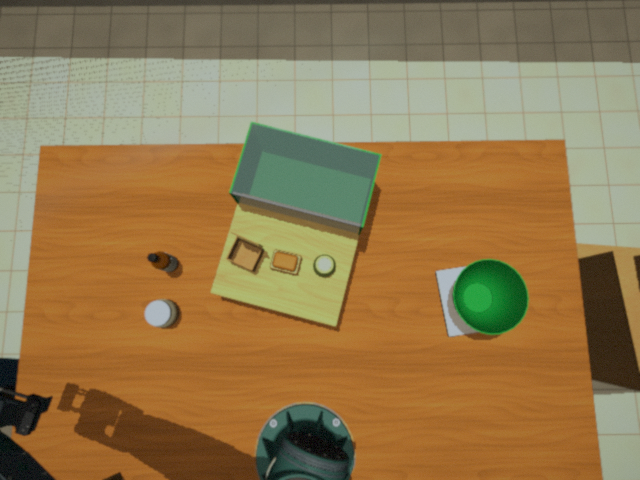

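View pics/scene0.png

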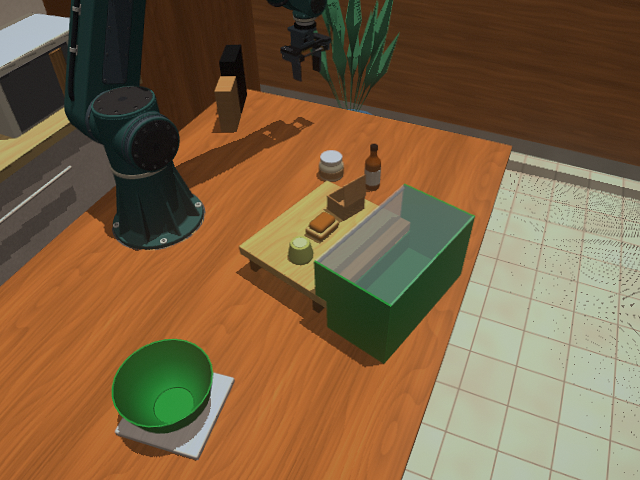

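View pics/wrist0.png

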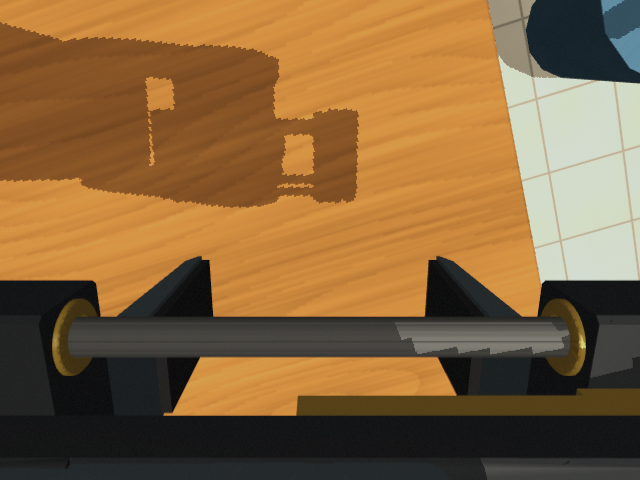

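```bash
cat > h.py <<'E'
from bench import env
import cv2,numpy as np
from scipy.spatial.transform import Rotation as Ro
def cam(n,obs=None):
    c=env.calibration(n)
    K=np.array([[c['fx'],0,c['cx']],[0,c['fy'],c['cy']],[0,0,1]]);D=np.array(c['D'],float)
    if n=='wrist':
        M=np.array(c['mount']); T=np.eye(4);T[:3,:3]=Ro.from_rotvec(obs['tool_rot']).as_matrix();T[:3,3]=obs['ee_pos']
        W=T@M; R=W[:3,:3].T; t=-R@W[:3,3]
    else: R=np.array(c['R']);t=np.array(c['t'])
    return K,D,R,t
def rays(C,px):
    K,D,R,t=C
    u=cv2.undistortPoints(np.array(px,float).reshape(-1,1,2),K,D).reshape(-1,2)
    d=np.c_[u,np.ones(len(u))]@R
    return -R.T@t,d
def plane(C,px,z):
    o,d=rays(C,px); return o+d*((z-o[2])/d[:,2])[:,None]
def proj(C,P):
    K,D,R,t=C
    return cv2.projectPoints(np.array(P,float).reshape(-1,3),cv2.Rodrigues(R)[0],t,K,D)[0].reshape(-1,2)
E
python3 - <<'E'
from h import *
im=cv2.imread('pics/top0.png')
z=cv2.resize(im[110:340,200:400],None,fx=3,fy=3,interpolation=cv2.INTER_CUBIC); 
z=cv2.resize(im[220:335,200:390],None,fx=4.2,fy=4.2,interpolation=cv2.INTER_CUBIC);cv2.imwrite('pics/topz.png',z)
im=cv2.imread('pics/scene0.png')
z=cv2.resize(im[140:365,230:485],None,fx=2.6,fy=2.6,interpolation=cv2.INTER_CUBIC);cv2.imwrite('pics/scenez.png',z)
C=cam('top')
print(plane(C,[[211,293],[338,326]],.1))
r=plane(C,[[250,124],[382,155],[362,230],[231,193]],.215);print(r)
print(plane(C,[[246,254],[286,262],[324,265]],.12))
E
```

```text
[[ 0.46037818  0.25904851  0.1       ]
 [ 0.36345496 -0.09873697  0.1       ]]
[[ 0.91447508  0.13629109  0.215     ]
 [ 0.8204718  -0.22301848  0.215     ]
 [ 0.61390676 -0.16269206  0.215     ]
 [ 0.71940857  0.184636    0.215     ]]
[[ 0.56766362  0.15826858  0.12      ]
 [ 0.54331229  0.0451523   0.12      ]
 [ 0.53331869 -0.06193875  0.12      ]]
```

View pics/topz.png

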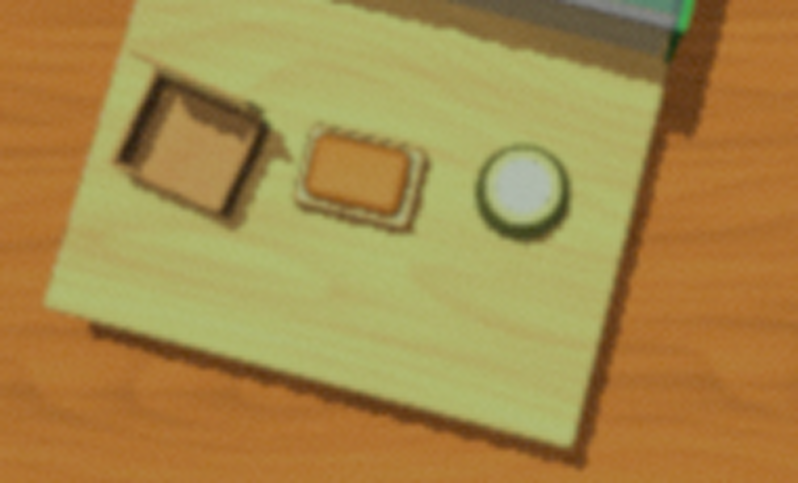

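View pics/scenez.png

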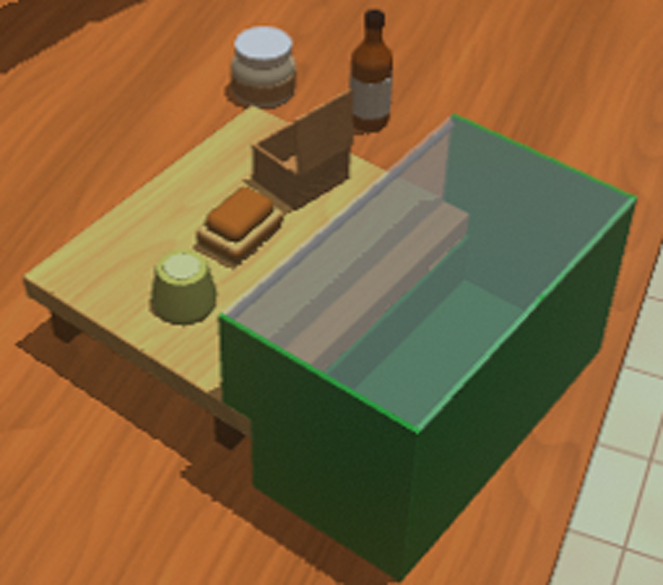

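```bash
cat >> h.py <<'E'
YAW=np.deg2rad(-15.0); ORG=np.array([0.670,0.0105,0])
def S(p):  # station->world
    p=np.array(p,float); return ORG+Ro.from_euler('z',YAW).apply(p)
def toS(P): return Ro.from_euler('z',-YAW).apply(np.array(P)-ORG)
def rot(lean,yaw=None,flip=False):
    # tool z leaned by lean (deg) towards +x station, tool x forward/up
    yaw=YAW if yaw is None else yaw
    a=np.deg2rad(lean); z=np.array([np.sin(a),0,-np.cos(a)]); x=np.array([np.cos(a),0,np.sin(a)])
    if flip: x=-x
    M=np.c_[x,np.cross(z,x),z]
    return (Ro.from_euler('z',yaw)*Ro.from_matrix(M)).as_rotvec()
E
python3 - <<'E'
from h import *
print(toS(plane(cam('top'),[[246,254],[286,262],[324,265]],.12)))
for y in(.11,0,-.11):
  for l in(0,45,50,60):
    for f in(0,1):
      print(y,l,f,[None if (q:=env.inverse_kinematics(S(p),rot(l,flip=f))) is None else np.round(q,2).tolist() for p in([-.22,y,.129],[.03,y,.129])])
print(env.inverse_kinematics(S([-.22,0,.42]),rot(0)))
env.reach(S([-.22,0,.42]),rot(0))
o=env.get_obs(); im=env.get_image('wrist'); print(o['time_s'],o['ee_pos'])
cv2.imwrite('pics/w1.png',im[:,:,::-1]); import pickle; pickle.dump(o,open('o1.pkl','wb'))
E
```

```text
[[-0.13709467  0.11624689  0.12      ]
 [-0.1313396   0.00068236  0.12      ]
 [-0.11327548 -0.10534618  0.12      ]]
0.11 0 0 [[0.3, 0.25, 2.15, -0.0, 0.74, 2.13], [0.12, 0.55, 1.69, -0.0, 0.9, 1.95]]
0.11 0 1 [[0.3, 0.25, 2.15, -0.0, 0.74, -1.01], [0.12, 0.55, 1.69, -0.0, 0.9, -1.19]]
0.11 45 0 [None, None]
0.11 45 1 [None, None]
0.11 50 0 [None, None]
0.11 50 1 [None, None]
0.11 60 0 [None, [0.27, 0.52, 2.09, 3.98, 0.63, -2.02]]
0.11 60 1 [None, [0.27, 0.52, 2.09, 3.98, 0.63, 1.12]]
0 0 0 [[0.1, 0.17, 2.25, -0.0, 0.72, 1.93], [-0.03, 0.5, 1.77, -0.0, 0.87, 1.8]]
0 0 1 [[0.1, 0.17, 2.25, -0.0, 0.72, -1.21], [-0.03, 0.5, 1.77, -0.0, 0.87, -1.34]]
0 45 0 [[0.3, 0.13, 2.54, 4.19, 0.45, -2.15], None]
0 45 1 [[0.3, 0.13, 2.54, 4.19, 0.45, 0.99], None]
0 50 0 [[0.33, 0.17, 2.56, 4.05, 0.57, -1.99], [0.06, 0.42, 2.15, 3.87, 0.37, -2.06]]
0 50 1 [[0.33, 0.17, 2.56, 4.05, 0.57, 1.15], [0.06, 0.42, 2.15, 3.87, 0.37, 1.08]]
0 60 0 [[0.38, 0.28, 2.59, 3.91, 0.84, -1.79], [0.07, 0.47, 2.19, 3.66, 0.61, -1.84]]
0 60 1 [[0.38, 0.28, 2.59, 3.91, 0.84, 1.35], [0.07, 0.47, 2.19, 3.66, 0.61, 1.3]]
-0.11 0 0 [[-0.14, 0.13, 2.31, -0.0, 0.71, 1.69], [-0.19, 0.47, 1.82, -0.0, 0.85, 1.65]]
-0.11 0 1 [[-0.14, 0.13, 2.31, -0.0, 0.71, -1.45], [-0.19, 0.47, 1.82, -0.0, 0.85, -1.5]]
-0.11 45 0 [[-0.06, 0.06, 2.63, 3.55, 0.36, -1.82], None]
-0.11 45 1 [[-0.06, 0.06, 2.63, 3.55, 0.36, 1.32], None]
-0.11 50 0 [[-0.05, 0.11, 2.66, 3.48, 0.51, -1.73], [-0.16, 0.39, 2.2, 3.39, 0.33, -1.74]]
-0.11 50 1 [[-0.05, 0.11, 2.66, 3.48, 0.51, 1.41], [-0.16, 0.39, 2.2, 3.39, 0.33, 1.41]]
-0.11 60 0 [None, [-0.15, 0.44, 2.24, 3.31, 0.6, -1.66]]
-0.11 60 1 [None, [-0.15, 0.44, 2.24, 3.31, 0.6, 1.49]]
[ 9.59511687e-02 -2.08053557e-01  2.02492062e+00 -4.44089210e-16
  1.32472559e+00  1.92854688e+00]
2.5583 [0.45753236 0.06780691 0.41983747]
```

View pics/w1.png

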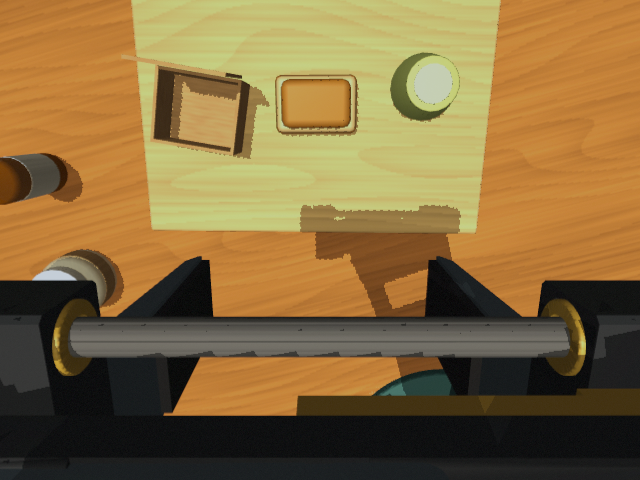

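```bash
python3 - <<'E'
from h import *
import pickle
o=pickle.load(open('o1.pkl','rb')); C=cam('wrist',o)
im=cv2.imread('pics/w1.png')
z=cv2.resize(im[35:175,105:275],None,fx=4.6,fy=4.2,interpolation=cv2.INTER_CUBIC);cv2.imwrite('pics/w1c.png',z)
b=plane(C,[[153,229],[476,233],[133,0],[499,0]],.1); print('board corners S',toS(b).round(4).tolist(), np.linalg.norm(b[0]-b[1]))
d=b[0]-b[1]; print('yaw',np.rad2deg(np.arctan2(d[1],d[0]))-90, [np.rad2deg(np.arctan2(*(b[i+2]-b[i])[[1,0]])) for i in(0,1)])
print('bread base',toS(plane(C,[[276,75],[356,74],[276,133],[357,133]],.11)).round(4).tolist())
print('stump top',toS(plane(C,[[414,84],[460,84],[436,60],[436,108]],.15)).round(4).tolist())
E
```

```text
board corners S [[-0.2655, 0.1863, 0.1], [-0.2697, -0.1794, 0.1], [-0.0312, 0.1837, 0.1], [-0.0307, -0.1798, 0.1]] 0.3657636288618753
yaw -15.657609797987206 [np.float64(-15.64311778046192), np.float64(-15.097997691064894)]
bread base [[-0.1023, 0.0424, 0.11], [-0.1012, -0.0386, 0.11], [-0.1594, 0.0437, 0.11], [-0.1593, -0.041, 0.11]]
stump top [[-0.114, -0.0894, 0.15], [-0.114, -0.1321, 0.15], [-0.0932, -0.1084, 0.15], [-0.1354, -0.1113, 0.15]]
```

View pics/w1c.png

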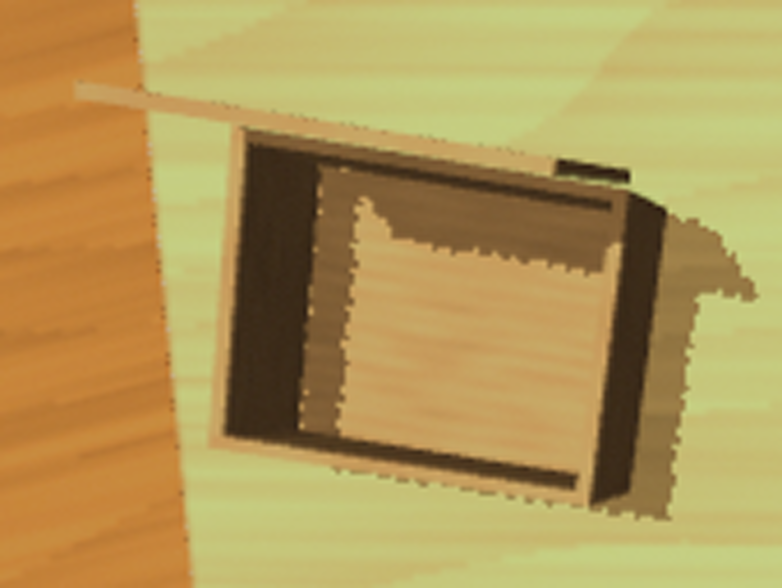

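```bash
python3 - <<'E'
from h import *
import pickle,h
o=pickle.load(open('o1.pkl','rb')); C=cam('wrist',o)
b=plane(C,[[153,229],[476,233]],.1)
h.YAW=np.deg2rad(-15.4); h.ORG=b.mean(0)-Ro.from_euler('z',h.YAW).apply([-.27,0,0]); h.ORG[2]=0
print('ORG',h.ORG)
# roof corners top
print('roof',toS(plane(cam('top'),[[250,124],[382,155],[362,230],[231,193]],.215)).round(3).tolist())
print('bread base',toS(plane(C,[[276,75],[356,74],[276,133],[357,133]],.105)).mean(0))
print('stump',toS(plane(C,[[414,84],[460,84],[436,60],[436,108]],.15)).mean(0))
r=plane(C,[[157.2,64.8],[241.5,80.2],[150.7,140.5],[233.7,155.2]],.15); rs=toS(r); print('rim',rs.round(4).tolist(),rs.mean(0))
print(np.linalg.norm(r[0]-r[1]),np.linalg.norm(r[2]-r[3]),np.linalg.norm(r[0]-r[2]),np.linalg.norm(r[1]-r[3]))
for a,bb in((0,1),(2,3)):
  d=rs[a]-rs[bb]; print(np.rad2deg(np.arctan2(d[1],d[0]))-90)
l=plane(C,[[121.3,56.4],[225.7,74.3]],.22); print('lid edge',toS(l).round(4).tolist(),np.linalg.norm(l[0]-l[1]))
E
python3 - <<'E'
import re
s=open('h.py').read()
E
```

```text
ORG [0.67276112 0.01138122 0.        ]
roof [[0.2, 0.185, 0.215], [0.205, -0.187, 0.215], [-0.011, -0.183, 0.215], [-0.001, 0.179, 0.215]]
bread base [-0.1327988  -0.00082099  0.105     ]
stump [-0.11580957 -0.1126837   0.15      ]
rim [[-0.1011, 0.1454, 0.15], [-0.1139, 0.0684, 0.15], [-0.1692, 0.1575, 0.15], [-0.1825, 0.0785, 0.15]] [-0.14165977  0.11244867  0.15      ]
0.07806645487107729 0.0801645184886705 0.06919701137271664 0.06936353164170675
-9.40573092860727
-9.520040568921686
lid edge [[-0.1037, 0.1476, 0.22], [-0.1159, 0.0685, 0.22]] 0.08003566178980859
```

```bash
sed -i 's/^YAW=.*/YAW=np.deg2rad(-15.4); ORG=np.array([0.6728,0.0114,0])/' h.py
python3 - <<'E'
from h import *
for y in(.11,.08,.05,0,-.08,-.113):
  for l in(40,45,50,55,60):
   for dy in (0,10,20):
    s=''
    for x in np.arange(-.22,.031,.025):
      q=env.inverse_kinematics(S([x,y,.131]),rot(l,YAW+np.deg2rad(dy))); s+='.' if q is None else ('#' if abs(q[3])>1.6 else 'o')
    print(y,l,dy,s)
E
```

```text
0.11 40 0 ...........
0.11 40 10 ...........
0.11 40 20 ...........
0.11 45 0 ...........
0.11 45 10 ...####....
0.11 45 20 ###........
0.11 50 0 ...........
0.11 50 10 ###########
0.11 50 20 #########..
0.11 55 0 ....#######
0.11 55 10 ###########
0.11 55 20 ###########
0.11 60 0 ..#########
0.11 60 10 ###########
0.11 60 20 ###########
0.08 40 0 ...........
0.08 40 10 ...........
0.08 40 20 ...........
0.08 45 0 ...........
0.08 45 10 ######.....
0.08 45 20 ##.........
0.08 50 0 ......#####
0.08 50 10 ###########
0.08 50 20 #########..
0.08 55 0 ..#########
0.08 55 10 ###########
0.08 55 20 ###########
0.08 60 0 ###########
0.08 60 10 ###########
0.08 60 20 ###########
0.05 40 0 ...........
0.05 40 10 ...........
0.05 40 20 ...........
0.05 45 0 ...........
0.05 45 10 #####......
0.05 45 20 ##.........
0.05 50 0 ..#########
0.05 50 10 ###########
0.05 50 20 ##########.
0.05 55 0 ###########
0.05 55 10 ###########
0.05 55 20 ###########
0.05 60 0 ###########
0.05 60 10 ###########
0.05 60 20 ###########
0 40 0 ...........
0 40 10 ...........
0 40 20 ...........
0 45 0 .#######...
0 
[... 239 characters left out ...]
0.08 40 10 ...........
-0.08 40 20 ...........
-0.08 45 0 #####......
-0.08 45 10 ###........
-0.08 45 20 #######....
-0.08 50 0 ###########
-0.08 50 10 ###########
-0.08 50 20 ###########
-0.08 55 0 ###########
-0.08 55 10 .##########
-0.08 55 20 .##########
-0.08 60 0 .##########
-0.08 60 10 .##########
-0.08 60 20 .##########
-0.113 40 0 ...........
-0.113 40 10 ...........
-0.113 40 20 ...........
-0.113 45 0 ####.......
-0.113 45 10 ####.......
-0.113 45 20 ##########.
-0.113 50 0 ###########
-0.113 50 10 .##########
-0.113 50 20 ###########
-0.113 55 0 .##########
-0.113 55 10 .##########
-0.113 55 20 .##########
-0.113 60 0 .##########
-0.113 60 10 .##########
-0.113 60 20 .##########
```

```bash
cat >> h.py <<'E'
def shot(n,name):
    o=env.get_obs(); im=env.get_image(n); cv2.imwrite(f'pics/{name}.png',im[:,:,::-1]); return o,im
E
python3 - <<'E'
from h import *
cy=YAW+np.deg2rad(-9.5); c0=np.array([-.1417,.1125,0])
W=lambda x,y,z: S(c0)+Ro.from_euler('z',cy).apply([x,y,z])
rv=rot(0,cy)
def tcp(th,r=.058,gap=0):
    return W(.035-r*np.cos(th)+(.004+gap)*np.sin(th)+.016,0,.15+r*np.sin(th)+(.004+gap)*np.cos(th)+.019)
env.command_gripper(0.0,10)
a=tcp(1.65,gap=.03); hi=a.copy(); hi[2]=.30
env.reach(hi,rv); env.servo_line(a,speed=.2)
f0=env.get_obs()['wrist_force']
for th in (1.6,1.4,1.2,1.0,.8,.6,.4,.2,.08,0):
    env.servo_line(tcp(th),speed=.15); o=env.get_obs(); print(th,round(o['time_s'],2),(o['wrist_force']-f0).round(2))
p=tcp(0)
for k in range(1,5):
    p[2]-=.001; env.servo_line(p,speed=.05); o=env.get_obs(); f=o['wrist_force']-f0; print(k,f.round(2),o['ee_pos'][2])
    if f[2]>6: break
shot('scene','s2')
p[2]+=.1; env.servo_line(p,speed=.25); print(env.get_obs()['time_s'])
shot('scene','s3');shot('wrist','w3')
im=cv2.imread('pics/s2.png'); cv2.imwrite('pics/s2z.png',cv2.resize(im[140:340,230:480],None,fx=3,fy=3,interpolation=cv2.INTER_CUBIC))
im=cv2.imread('pics/s3.png'); cv2.imwrite('pics/s3z.png',cv2.resize(im[140:340,230:480],None,fx=3,fy=3,interpolation=cv2.INTER_CUBIC))
E
```

```text
1.6 5.79 [-0.32 -0.95 -0.9 ]
1.4 6.04 [ 0.89 -0.7  -0.98]
1.2 6.29 [-0.37 -0.81  0.75]
1.0 6.54 [-0.03 -0.92 -0.21]
0.8 6.79 [-0.02 -0.46 -0.9 ]
0.6 7.04 [ 0.29 -0.52 -0.48]
0.4 7.29 [ 0.23 -1.24  0.77]
0.2 7.54 [-1.02 -0.37 -0.27]
0.08 7.79 [ 0.23 -0.79 -0.22]
0 8.04 [ 0.84 -0.72  2.72]
1 [-3.79 -1.5  13.11] 0.17289492443142093
8.8917
```

View pics/s3z.png

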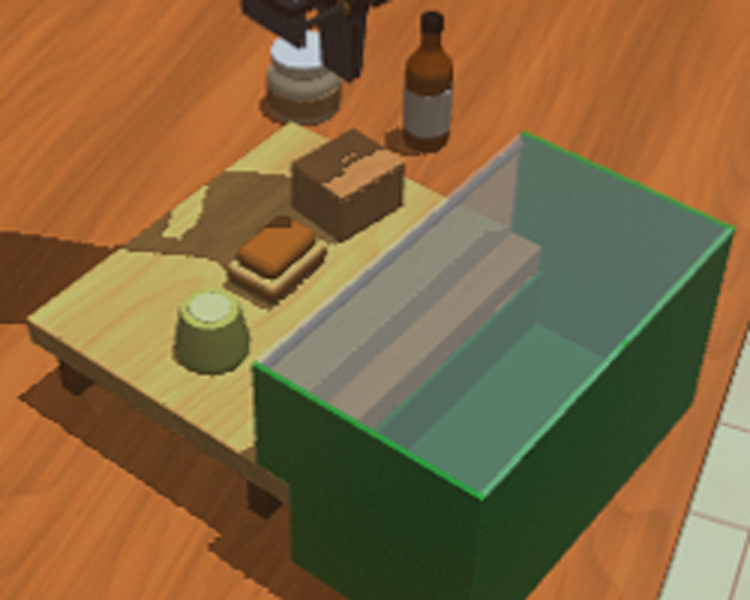

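View pics/w3.png

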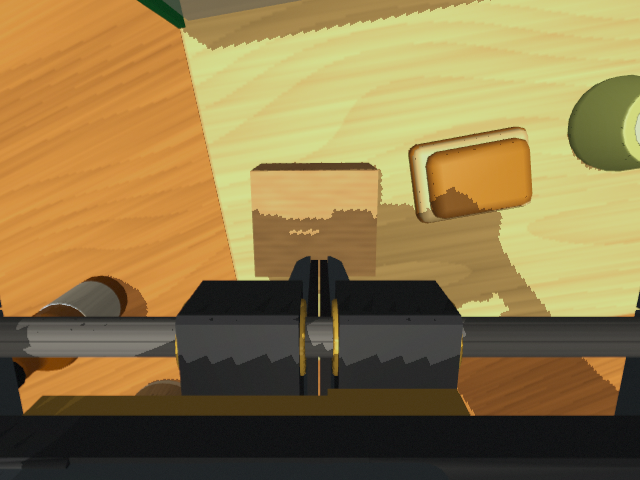

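```bash
python3 - <<'E'
from h import *
import pickle
o=env.get_obs(); C=cam('wrist',o)
r=plane(C,[[251,168],[380,169],[255,276],[376,276]],.154); print(toS(r).round(4).tolist(),[np.linalg.norm(r[a]-r[b]).round(4) for a,b in((0,1),(2,3),(0,2),(1,3))])
rv=rot(50,YAW+np.deg2rad(10))
for x in (-.22,-.24,-.15):
  for z in(.129,.2,.25,.3,.35,.4):
    q=env.inverse_kinematics(S([x,.105,z]),rv); print(x,z,None if q is None else q.round(2).tolist())
E
```

```text
[[-0.0992, 0.146, 0.154], [-0.113, 0.0672, 0.154], [-0.1693, 0.158, 0.154], [-0.1825, 0.0789, 0.154]] [np.float64(0.0801), np.float64(0.0802), np.float64(0.071), np.float64(0.0705)]
-0.22 0.129 [0.5, 0.24, 2.46, 4.1, 0.55, -2.05]
-0.22 0.2 None
-0.22 0.25 None
-0.22 0.3 None
-0.22 0.35 [0.5, -0.28, 2.37, -1.06, 0.51, 2.98]
-0.22 0.4 [0.5, -0.35, 2.32, -0.9, 0.58, 2.79]
-0.24 0.129 [0.54, 0.23, 2.48, 4.14, 0.57, -2.05]
-0.24 0.2 None
-0.24 0.25 None
-0.24 0.3 None
-0.24 0.35 [0.54, -0.31, 2.39, -1.06, 0.55, 3.0]
-0.24 0.4 [0.54, -0.38, 2.34, -0.9, 0.62, 2.82]
-0.15 0.129 [0.38, 0.3, 2.37, 3.99, 0.49, -2.04]
-0.15 0.2 None
-0.15 0.25 None
-0.15 0.3 None
-0.15 0.35 None
-0.15 0.4 [0.38, -0.23, 2.24, -0.87, 0.47, 2.7]
```

```bash
python3 - <<'E'
from h import *
for y,x in((.105,-.22),(0,-.2),(-.1,-.19)):
 for l in(50,55,60,65,70,75):
  for dy in(0,10,20,30):
   s=''
   for z in(.129,.16,.2,.25,.3):
    q=env.inverse_kinematics(S([x,y,z]),rot(l,YAW+np.deg2rad(dy))); s+='.' if q is None else ('#' if q[3]>1.6 else 'o')
   print(y,l,dy,s)
E
```

```text
0.105 50 0 .....
0.105 50 10 #....
0.105 50 20 ###..
0.105 50 30 ##...
0.105 55 0 .....
0.105 55 10 ##...
0.105 55 20 ####.
0.105 55 30 ###..
0.105 60 0 .....
0.105 60 10 ###..
0.105 60 20 ####.
0.105 60 30 ####.
0.105 65 0 #....
0.105 65 10 ####.
0.105 65 20 #####
0.105 65 30 #####
0.105 70 0 ##...
0.105 70 10 #####
0.105 70 20 #####
0.105 70 30 #####
0.105 75 0 ##...
0.105 75 10 #####
0.105 75 20 #####
0.105 75 30 #####
0 50 0 ##...
0 50 10 ##...
0 50 20 ##...
0 50 30 ##...
0 55 0 ##...
0 55 10 ####.
0 55 20 ###..
0 55 30 ###..
0 60 0 ###..
0 60 10 ####.
0 60 20 ####.
0 60 30 ####.
0 65 0 ####.
0 65 10 #####
0 65 20 #####
0 65 30 #####
0 70 0 #####
0 70 10 #####
0 70 20 #####
0 70 30 #####
0 75 0 #####
0 75 10 #####
0 75 20 ###.#
0 75 30 #####
-0.1 50 0 ##...
-0.1 50 10 ##...
-0.1 50 20 ###..
-0.1 50 30 ###oo
-0.1 55 0 ###..
-0.1 55 10 ###..
-0.1 55 20 ####.
-0.1 55 30 ####o
-0.1 60 0 ####.
-0.1 60 10 ####.
-0.1 60 20 #####
-0.1 60 30 #####
-0.1 65 0 #####
-0.1 65 10 #....
-0.1 65 20 ##.##
-0.1 65 30 #####
-0.1 70 0 ##..#
-0.1 70 10 #....
-0.1 70 20 ##...
-0.1 70 30 #####
-0.1 75 0 ##...
-0.1 75 10 #....
-0.1 75 20 ##...
-0.1 75 30 #####
```

```bash
python3 - <<'E'
from h import *
d=np.deg2rad(10)
p=env.get_obs()['ee_pos'].copy(); p[2]=.42; env.servo_line(p,speed=.4)
env.command_gripper(.55)
P=S([-.23,.105,.30]); q=env.inverse_kinematics(P,rot(70,YAW+d)); print(q.round(2))
env.movej(q); print(env.get_obs()['time_s'])
env.reach(S([-.23,.105,.2]),rot(60,YAW+d))
o=env.get_obs(); print(o['time_s'],toS(o['ee_pos']).round(4))
shot('scene','s4')
E
```

```text
Traceback (most recent call last):
AttributeError: 'NoneType' object has no attribute 'round'
```

```bash
python3 - <<'E'
from h import *
for x in(-.22,-.23):
 for z in(.2,.25,.3):
  for l in(60,65,70,75):
   for dy in(10,15,20,30):
    q=env.inverse_kinematics(S([x,.105,z]),rot(l,YAW+np.deg2rad(dy)))
    if q is not None: print(x,z,l,dy,q.round(2).tolist())
E
```

```text
-0.22 0.2 60 10 [0.54, 0.11, 2.5, 4.12, 0.67, -2.08]
-0.22 0.2 60 15 [0.49, 0.09, 2.52, 3.94, 0.62, -2.0]
-0.22 0.2 60 20 [0.44, 0.08, 2.53, 3.74, 0.57, -1.9]
-0.22 0.2 60 30 [0.32, 0.06, 2.55, 3.25, 0.52, -1.63]
-0.22 0.2 65 10 [0.56, 0.16, 2.51, 4.03, 0.79, -1.97]
-0.22 0.2 65 15 [0.51, 0.14, 2.53, 3.86, 0.75, -1.9]
-0.22 0.2 65 20 [0.45, 0.13, 2.55, 3.67, 0.71, -1.82]
-0.22 0.2 65 30 [0.32, 0.11, 2.57, 3.24, 0.68, -1.62]
-0.22 0.2 70 10 [0.58, 0.21, 2.52, 3.96, 0.92, -1.89]
-0.22 0.2 70 15 [0.52, 0.2, 2.54, 3.8, 0.89, -1.83]
-0.22 0.2 70 20 [0.46, 0.19, 2.56, 3.62, 0.86, -1.76]
-0.22 0.2 70 30 [0.32, 0.17, 2.58, 3.23, 0.84, -1.6]
-0.22 0.2 75 10 [0.59, 0.28, 2.52, 3.92, 1.05, -1.82]
-0.22 0.2 75 15 [0.53, 0.27, 2.55, 3.76, 1.03, -1.77]
-0.22 0.2 75 20 [0.47, 0.26, 2.57, 3.59, 1.02, -1.71]
-0.22 0.2 75 30 [0.32, 0.24, 2.59, 3.22, 1.0, -1.6]
-0.22 0.25 60 15 [0.49, -0.05, 2.51, 4.13, 0.52, -2.23]
-0.22 0.25 60 20 [0.44, -0.07, 2.52, 3.92, 0.45, -2.11]
-0.22 0.25 60 30 [0.32, -0.09, 2.54, 3.3, 0.36, -1.69]
-0.22 0.25 65 10 [0.56, 0.01, 2.51, 4.17, 0.7, -2.16]
-0.22 0.25 65 15 [0.51, 
[... 2660 characters left out ...]
5 10 [0.61, 0.11, 2.54, 4.02, 0.96, -1.96]
-0.23 0.25 75 15 [0.56, 0.08, 2.57, 3.85, 0.91, -1.89]
-0.23 0.25 75 20 [0.49, 0.07, 2.59, 3.67, 0.87, -1.82]
-0.23 0.25 75 30 [0.34, 0.04, 2.61, 3.26, 0.83, -1.63]
-0.23 0.3 65 20 [0.47, -0.19, 2.54, 4.02, 0.47, -2.22]
-0.23 0.3 65 30 [0.34, -0.22, 2.56, 3.37, 0.34, -1.76]
-0.23 0.3 70 15 [0.55, -0.13, 2.54, 4.07, 0.66, -2.17]
-0.23 0.3 70 20 [0.48, -0.15, 2.56, 3.87, 0.59, -2.06]
-0.23 0.3 70 30 [0.34, -0.18, 2.59, 3.32, 0.49, -1.7]
-0.23 0.3 75 10 [0.61, -0.05, 2.54, 4.12, 0.86, -2.12]
-0.23 0.3 75 15 [0.56, -0.08, 2.56, 3.96, 0.79, -2.05]
-0.23 0.3 75 20 [0.49, -0.1, 2.58, 3.76, 0.72, -1.95]
-0.23 0.3 75 30 [0.34, -0.13, 2.61, 3.29, 0.64, -1.66]
```

```bash
python3 - <<'E'
from h import *
R=lambda l,d: rot(l,YAW+np.deg2rad(d))
q=env.inverse_kinematics(S([-.23,.105,.30]),R(70,20)); print(q.round(2))
env.movej(q); print(env.get_obs()['time_s'])
env.reach(S([-.23,.105,.2]),R(62,15))
env.reach(S([-.225,.105,.130]),R(50,10))
o=env.get_obs(); print(o['time_s'],toS(o['ee_pos']).round(4),o['joints'].round(2))
shot('scene','s4')
E
```

```text
[ 0.48 -0.15  2.56  3.87  0.59 -2.06]
13.9667
14.8333 [-0.2244  0.1052  0.1318] [ 0.51  0.23  2.47  4.11  0.55 -2.05]
```

View pics/s4.png

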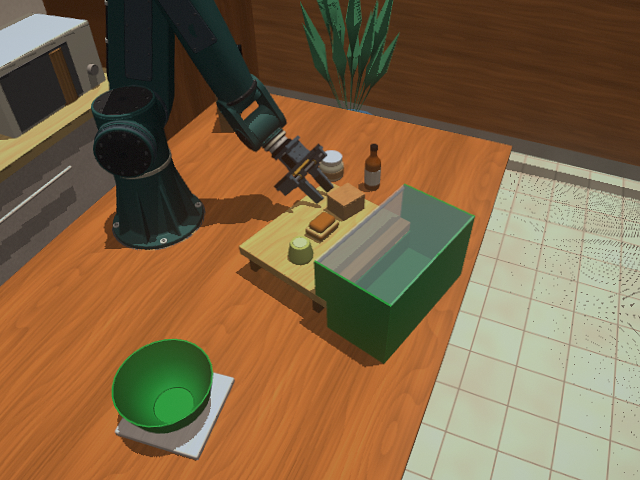

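```bash
python3 - <<'E'
from h import *
R=lambda l,d: rot(l,YAW+np.deg2rad(d))
env.servo_line(S([-.075,.105,.130]),speed=.10)
o,_=shot('scene','s5'); print(o['time_s'],o['wrist_force'].round(2),toS(o['ee_pos']).round(4)); shot('wrist','w5')
im=cv2.imread('pics/s5.png'); cv2.imwrite('pics/s5z.png',cv2.resize(im[140:340,230:480],None,fx=3,fy=3,interpolation=cv2.INTER_CUBIC))
E
```

```text
16.5333 [ 0.06 -0.55  0.59] [-0.0754  0.1051  0.13  ]
```

View pics/s5z.png

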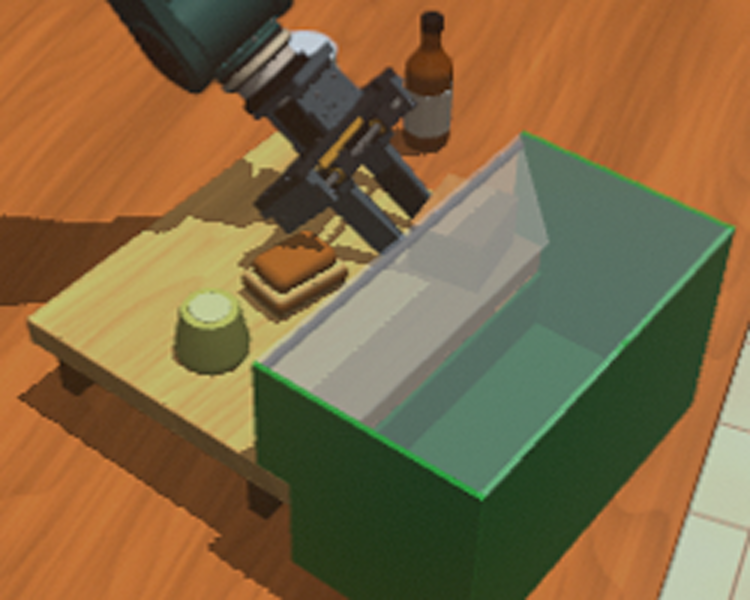

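View pics/w5.png

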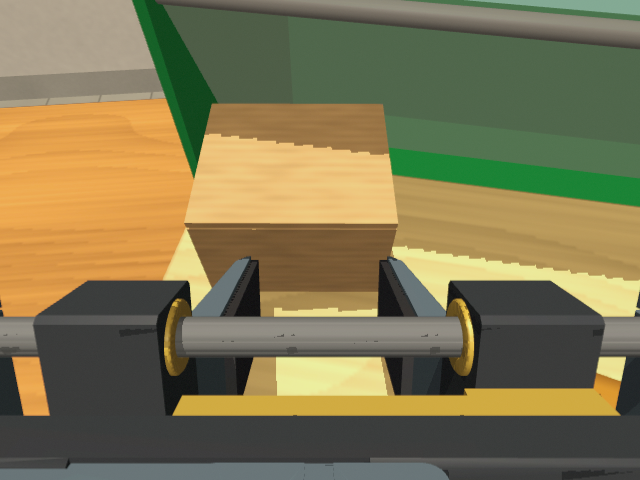

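```bash
python3 - <<'E'
from h import *
o=env.get_obs(); C=cam('wrist',o)
print(toS(plane(C,[[187,223],[397,223],[209,104],[383,104]],.154)).round(4))
E
```

```text
[[-0.0588  0.1566  0.154 ]
 [-0.0451  0.0796  0.154 ]
 [ 0.0092  0.1707  0.154 ]
 [ 0.0233  0.0909  0.154 ]]
```

```bash
python3 - <<'E'
from h import *
R=lambda l,d: rot(l,YAW+np.deg2rad(d))
for p,r in (([-.04,.098,.130],R(52,6)),([.002,.092,.130],R(53,4))):
    print(env.inverse_kinematics(S(p),r))
    env.servo_line(S(p),r,speed=.08)
o,_=shot('scene','s6'); print(o['time_s'],o['wrist_force'].round(2),toS(o['ee_pos']).round(4)); shot('wrist','w6')
im=cv2.imread('pics/s6.png'); cv2.imwrite('pics/s6z.png',cv2.resize(im[140:340,230:480],None,fx=3,fy=3,interpolation=cv2.INTER_CUBIC))
E
```

```text
[ 0.2610852   0.40420908  2.20282673  3.96029326  0.4612553  -2.06249306]
[ 0.22466775  0.44666207  2.1381048   3.97200135  0.46086962 -2.08117294]
17.9167 [-0.33 -0.02  0.47] [0.0019 0.0918 0.1297]
```

View pics/s6z.png

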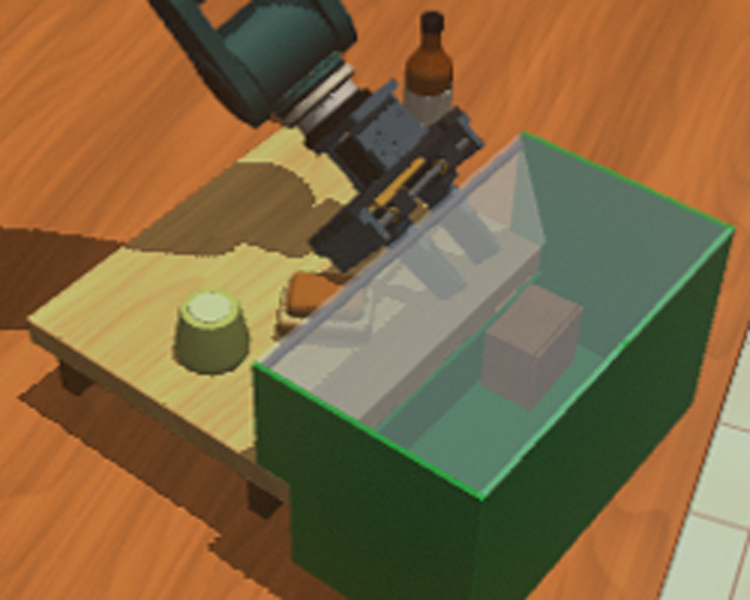

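View pics/w6.png

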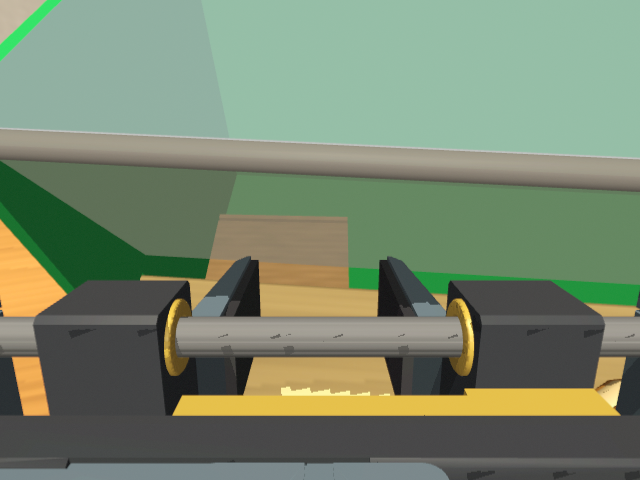

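```bash
python3 - <<'E'
from h import *
R=lambda l,d: rot(l,YAW+np.deg2rad(d))
env.servo_line(S([-.10,.10,.132]),R(53,8),speed=.2)
env.reach(S([-.17,.06,.2]),R(60,15))
for q in (env.inverse_kinematics(S([-.2,.0,.25]),R(66,10)),): print(q)
env.reach(S([-.2,.0,.25]),R(66,10))
o,_=shot('wrist','w7'); print(o['time_s'],o['wrist_force'].round(2),toS(o['ee_pos']).round(4)); shot('top','t7')
im=cv2.imread('pics/t7.png'); cv2.imwrite('pics/t7z.png',cv2.resize(im[110:340,200:400],None,fx=2.6,fy=2.6,interpolation=cv2.INTER_CUBIC))
E
```

```text
[ 0.24045965 -0.095208    2.61447866  3.71568902  0.58545677 -1.92466679]
19.6 [-0.11  0.12  0.23] [-0.1988  0.0004  0.2507]
```

View pics/w7.png

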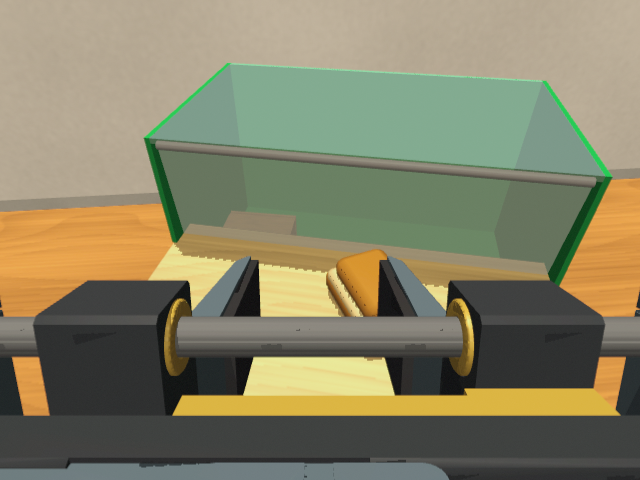

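View pics/t7z.png

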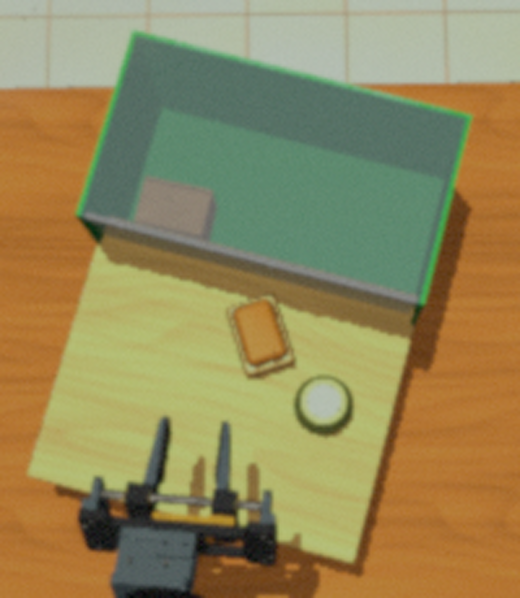

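```bash
python3 - <<'E'
from h import *
C=cam('top'); z=np.array([[227,312],[275,300],[295,362],[247,376]])/2.6+[200,110]
p=toS(plane(C,z,.11)); print(p.round(4),p.mean(0).round(4)); 
d=(p[0]+p[1]-p[2]-p[3])/2; print('long axis ang',np.rad2deg(np.arctan2(d[1],d[0])),np.linalg.norm(d))
s=toS(plane(C,np.array([[324,402]])/2.6+[200,110],.15)); print('stump',s)
R=lambda l,d: rot(l,YAW+np.deg2rad(d))
for y in(-.02,-.03,-.04):
 for l in(50,52,55):
  print(y,l,[''.join('.' if (q:=env.inverse_kinematics(S([x,y,.13]),R(l,dd))) is None else '#' for x in np.arange(-.15,.02,.02)) for dd in(0,10,20)])
E
```

```text
[[-0.0425  0.0201  0.11  ]
 [-0.016  -0.0278  0.11  ]
 [-0.0776 -0.067   0.11  ]
 [-0.1059 -0.02    0.11  ]] [-0.0605 -0.0237  0.11  ]
long axis ang 32.38306662744349 0.07407033736709848
stump [[-0.11690533 -0.10975905  0.15      ]]
-0.02 50 ['#########', '#########', '#########']
-0.02 52 ['#########', '#########', '#########']
-0.02 55 ['#########', '#########', '#########']
-0.03 50 ['#########', '#########', '#########']
-0.03 52 ['#########', '#########', '#########']
-0.03 55 ['#########', '#########', '#########']
-0.04 50 ['#########', '#########', '#########']
-0.04 52 ['#########', '#########', '#########']
-0.04 55 ['#########', '#########', '#########']
```

```bash
python3 - <<'E'
from h import *
R=lambda l,d: rot(l,YAW+np.deg2rad(d))
env.command_gripper(.44)
env.reach(S([-.2,-.111,.2]),R(58,2))
env.reach(S([-.2,-.111,.135]),R(50,0))
env.servo_line(S([-.10,-.118,.135]),speed=.10)
o,_=shot('scene','s8'); print(o['time_s'],o['wrist_force'].round(2),toS(o['ee_pos']).round(4)); shot('wrist','w8')
im=cv2.imread('pics/s8.png'); cv2.imwrite('pics/s8z.png',cv2.resize(im[140:340,230:480],None,fx=3,fy=3,interpolation=cv2.INTER_CUBIC))
E
```

```text
22.1833 [-0.7   0.12  0.52] [-0.1006 -0.118   0.1348]
```

View pics/s8z.png

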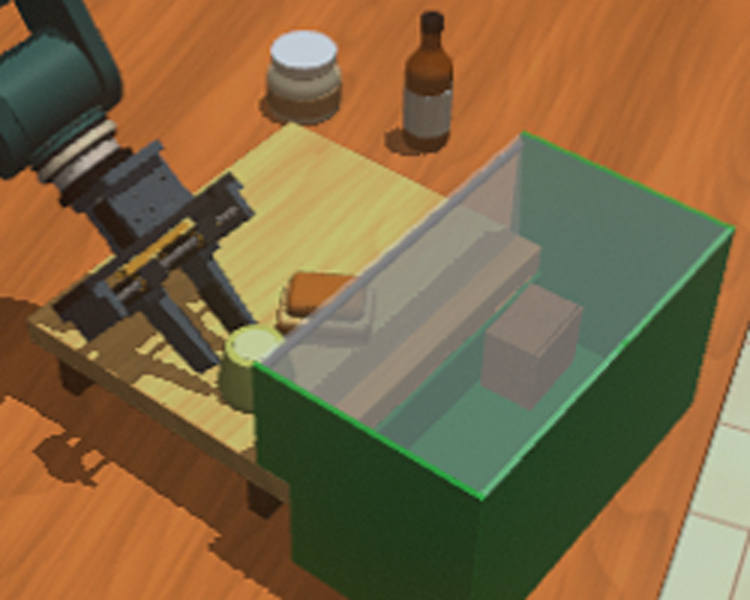

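View pics/w8.png

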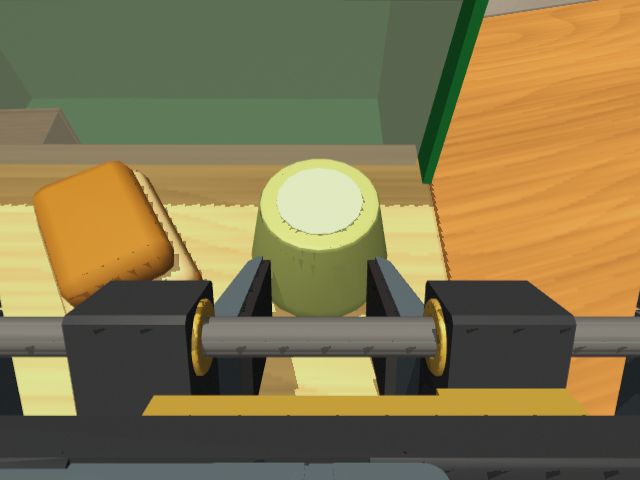

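```bash
python3 - <<'E'
from h import *
R=lambda l,d: rot(l,YAW+np.deg2rad(d))
env.servo_line(S([.0,-.122,.135]),R(51,0),speed=.08)
o,_=shot('scene','s9'); print(o['time_s'],o['wrist_force'].round(2),toS(o['ee_pos']).round(4)); shot('wrist','w9')
im=cv2.imread('pics/s9.png'); cv2.imwrite('pics/s9z.png',cv2.resize(im[140:340,230:480],None,fx=3,fy=3,interpolation=cv2.INTER_CUBIC))
E
```

```text
23.6833 [-0.09  0.26  6.73] [ 0.0014 -0.122   0.1361]
```

View pics/s9z.png

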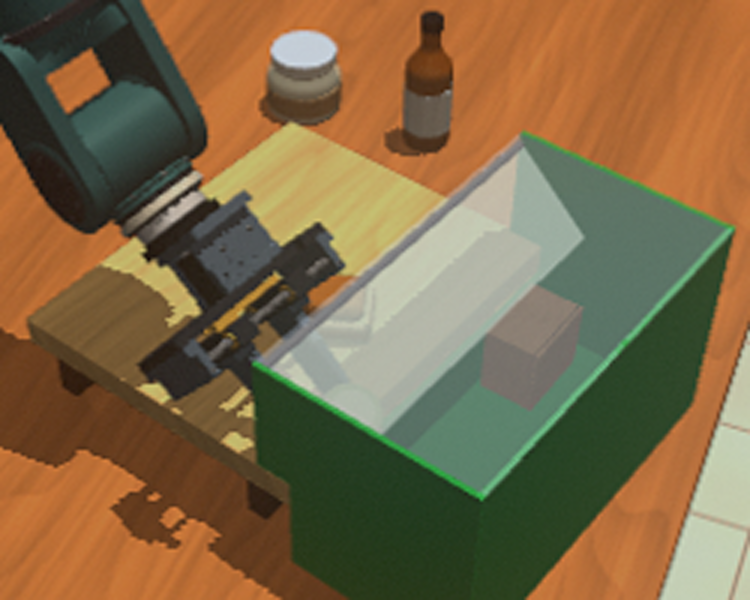

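View pics/w9.png

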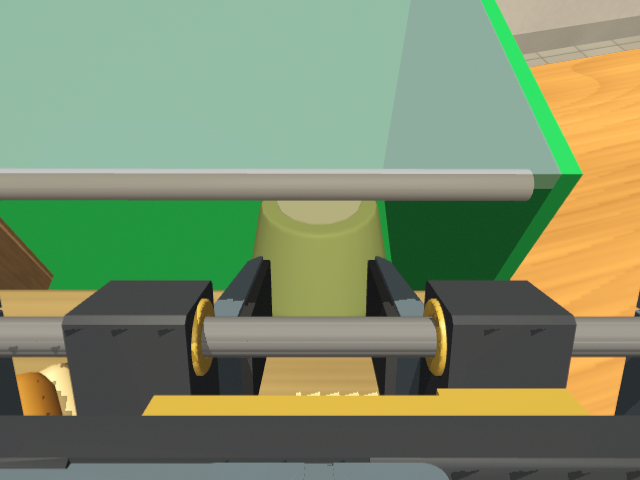

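```bash
python3 - <<'E'
from h import *
R=lambda l,d: rot(l,YAW+np.deg2rad(d))
env.servo_line(S([.003,-.123,.1385]),R(51,0),speed=.05); print(env.get_obs()['wrist_force'].round(2))
for x in (.01,.017):
    env.servo_line(S([x,-.124,.1385]),R(52,0),speed=.06); print(env.get_obs()['wrist_force'].round(2))
o,_=shot('scene','s10'); print(o['time_s'],o['wrist_force'].round(2),toS(o['ee_pos']).round(4)); shot('wrist','w10')
im=cv2.imread('pics/s10.png'); cv2.imwrite('pics/s10z.png',cv2.resize(im[140:340,230:480],None,fx=3,fy=3,interpolation=cv2.INTER_CUBIC))
E
```

```text
[0.38 0.28 0.27]
[-1.17  0.42 -0.62]
[ 0.21 -0.32 -0.68]
24.5667 [ 0.21 -0.32 -0.68] [ 0.0174 -0.124   0.1386]
```

View pics/s10z.png

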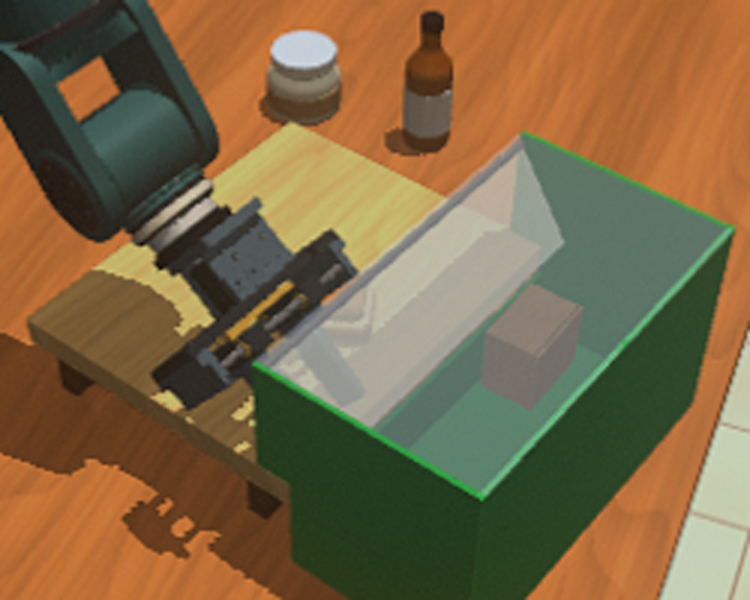

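View pics/w10.png

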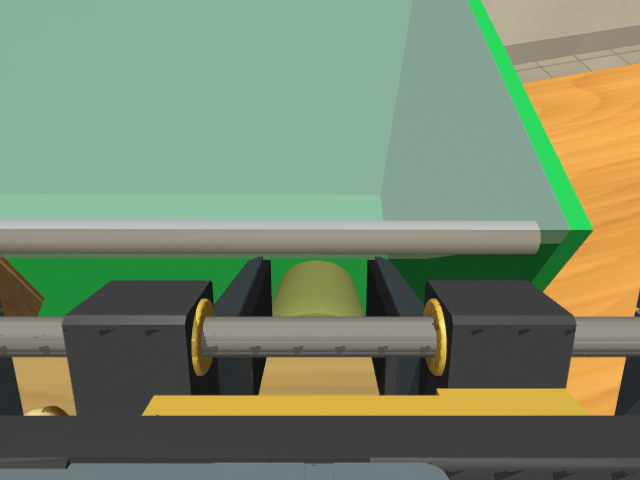

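```bash
python3 - <<'E'
from h import *
R=lambda l,d: rot(l,YAW+np.deg2rad(d))
env.servo_line(S([-.09,-.115,.142]),R(53,2),speed=.2)
env.reach(S([-.19,-.09,.2]),R(58,5))
o,_=shot('top','t11'); print(o['time_s'],o['wrist_force'].round(2),toS(o['ee_pos']).round(4))
shot('scene','s11')
im=cv2.imread('pics/t11.png'); cv2.imwrite('pics/t11z.png',cv2.resize(im[110:340,200:400],None,fx=2.6,fy=2.6,interpolation=cv2.INTER_CUBIC))
E
```

```text
25.8917 [-0.43  0.75  0.11] [-0.1887 -0.0896  0.2011]
```

View pics/t11z.png

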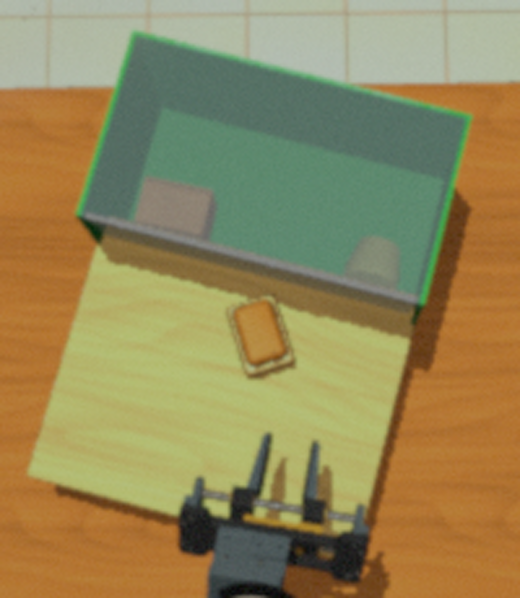

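View pics/s11.png

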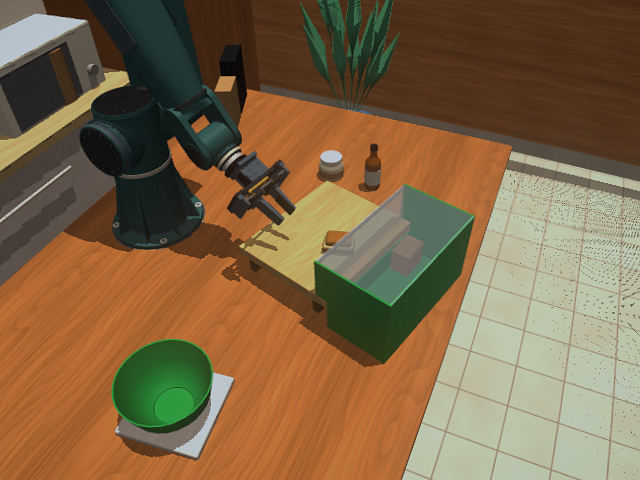

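```bash
python3 - <<'E'
from h import *
R=lambda l,d: rot(l,YAW+np.deg2rad(d))
env.command_gripper(.5)
env.reach(S([-.17,-.028,.2]),R(58,10))
env.reach(S([-.16,-.028,.130]),R(50,10))
env.servo_line(S([-.06,-.028,.130]),speed=.10)
o,_=shot('wrist','w12'); print(o['time_s'],o['wrist_force'].round(2),toS(o['ee_pos']).round(4))
E
```

```text
28.2083 [ 0.14  0.22 -0.2 ] [-0.0606 -0.028   0.1298]
```

View pics/w12.png

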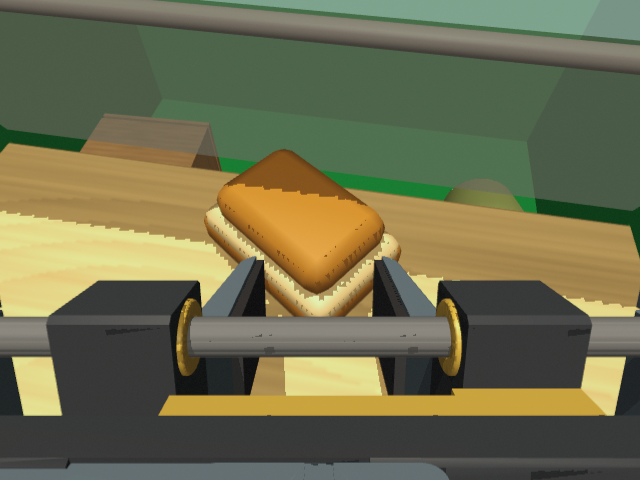

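```bash
python3 - <<'E'
from h import *
R=lambda l,d: rot(l,YAW+np.deg2rad(d))
env.servo_line(S([.0,-.026,.130]),R(51,7),speed=.08);print(env.get_obs()['wrist_force'].round(2))
env.servo_line(S([.016,-.026,.1315]),R(53,5),speed=.06)
o,_=shot('scene','s13'); print(o['time_s'],o['wrist_force'].round(2),toS(o['ee_pos']).round(4)); shot('wrist','w13')
im=cv2.imread('pics/s13.png'); cv2.imwrite('pics/s13z.png',cv2.resize(im[140:340,230:480],None,fx=3,fy=3,interpolation=cv2.INTER_CUBIC))
E
```

```text
[-0.72  1.79  7.5 ]
29.575 [ 0.83  0.31 -0.93] [ 0.0159 -0.0259  0.1311]
```

View pics/s13z.png

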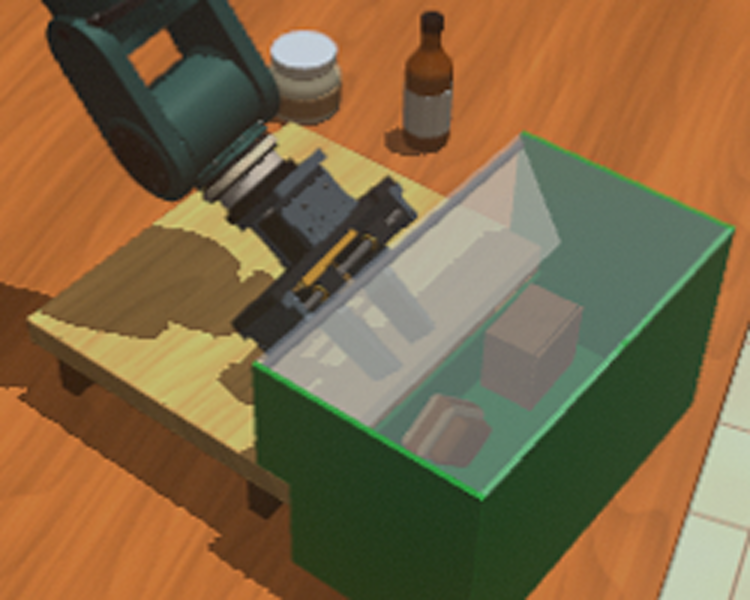

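View pics/w13.png

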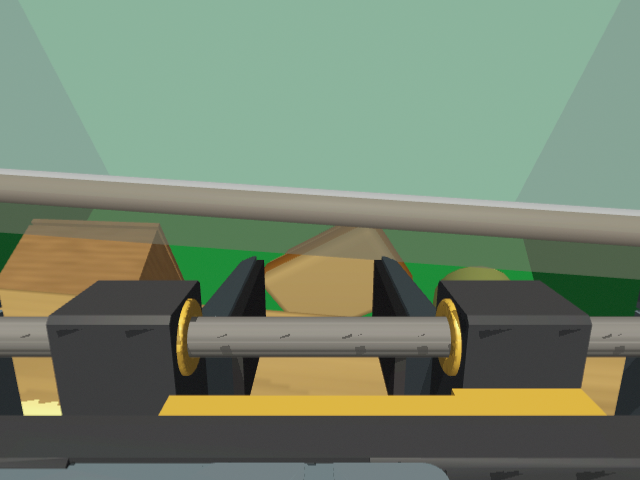

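Bread is falling into the caddy. I'll retract and check all of it.

```bash
python3 - <<'E'
from h import *
R=lambda l,d: rot(l,YAW+np.deg2rad(d))
env.servo_line(S([-.09,-.02,.135]),R(53,7),speed=.2)
env.reach(S([-.19,0,.2]),R(60,10))
env.reach(S([-.2,.0,.25]),R(66,10))
env.pause(.5)
o,_=shot('top','t14'); print(o['time_s'],o['wrist_force'].round(2),toS(o['ee_pos']).round(4))
shot('scene','s14')
im=cv2.imread('pics/t14.png'); cv2.imwrite('pics/t14z.png',cv2.resize(im[110:340,200:400],None,fx=2.6,fy=2.6,interpolation=cv2.INTER_CUBIC))
im=cv2.imread('pics/s14.png'); cv2.imwrite('pics/s14z.png',cv2.resize(im[140:340,230:480],None,fx=3,fy=3,interpolation=cv2.INTER_CUBIC))
a=cv2.imread('pics/top0.png');b=cv2.imread('pics/t14.png')
d=cv2.absdiff(a,b).max(2)
for n,(x0,x1,y0,y1) in dict(bowl_scale=(425,540,250,345),bottle=(140,185,245,280),tub=(140,185,293,332)).items(): print(n,(d[y0:y1,x0:x1]>40).sum())
E
```

```text
31.7333 [-0.15  0.02  0.31] [-0.2    -0.      0.2497]
bowl_scale 0
bottle 0
tub 0
```

View pics/t14z.png

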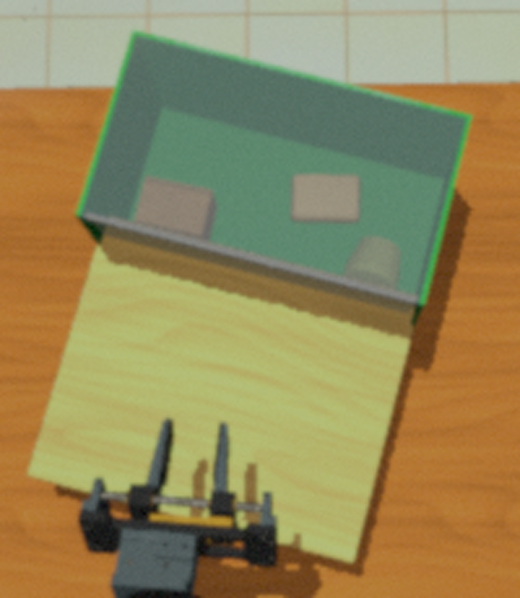

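View pics/s14z.png

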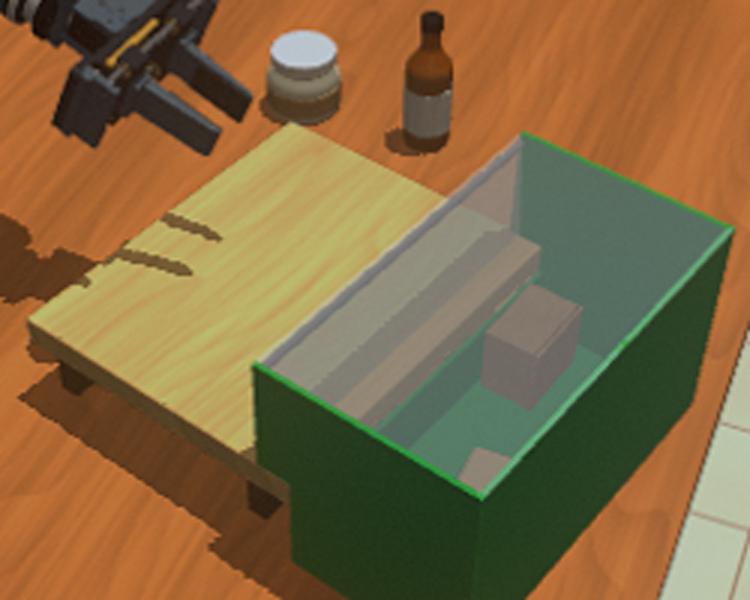

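```bash
python3 - <<'E'
from bench import env
env.hand_in(); print(env.get_obs()['time_s'])
E
```

```text
the job is handed in; nothing more can be done
the job is handed in; nothing more can be done
```

The board is clear: the carton, stump and bread are all on the caddy floor, and I handed the job in at about 32 s of the 67 s limit.

I folded the carton's lid shut on the board and pressed it down with about 13 N. Then I pushed the carton, the stump and the bread through the flap in that order, using the spread fingers with the tool leaned about 50°.

**Last checks:** The final top and scene pictures show:
- all three items in the caddy and the board empty;
- the flap hanging closed as at the start;
- the gripper clear of everything.

Comparing the first and last top pictures showed no change around the bowl, scale, bottle or tub. The carton still looked shut in the last pictures, but I judged that by eye and did not measure it.

**Not quite as planned:**
- While I pushed the carton, the gripper's body nudged the bread, which turned and slid towards the mouth.
- Two brief upward forces of about 7 N showed at the wrist, one in the stump push and one in the bread push. In the stump push it was probably the gripper touching the bread; I don't know the cause of the other. Both are well under the limits.

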